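Load the sample carrier under the hold-down springs and start the reading

TASK

Load the sample: with a fingertip on the grooved tail of the carrier, press the carrier down flat onto the reader's bed and, keeping it pressed down, slide it forward under the two leaf springs until it is fully home against the stop and the lift plate has sprung up again behind it. Then press the start key all the way down and let it go. Push and press only: do not lift the carrier, do not touch the sample disc, do not press the key before the carrier is home, and leave the things standing about where they are.

Things in the scene. Friction and masses are not known exactly. Their poses are not given: they have to be found in the camera images.
- reader: Sample reader, fixed: low white housing, local x -150 to +112 mm, y -88 to +58. Origin on the bench; +x is the loading direction, +y left of it, z up. Flat bed 24 mm over the bench. Guide rails on the bed from x -143 to +37, inner faces at y +-40.5, outer +-49.5, tops 37 mm over the bench. Reading head over the bed from x +36 to +108, top at 70 mm, slot under it 16 mm high.
- springs (a point): Middle between the two leaf springs (reader x 0, y 0, on the bed, z 24 mm). Each is a steel strip 11 mm wide at y = +33 or -33 mm, reaching out from the head; its turned-up toe ends at x -22, 13 mm over the bed; its lowest part, near x +5, hangs 6 mm over the bed. A carrier not pressed flat strikes the toes or rides over them and is stopped by the head. Each presses about 4 N on the carrier.
- spring_left (a joint): left leaf spring: 0 rad hanging free, about 0.1 rad when the carrier is under it
- spring_right (a joint): right leaf spring: 0 rad hanging free, about 0.1 rad when the carrier is under it
- lift (a joint): Spring lift plate in the bed, steel, 89 x 46 mm, reader x -130 to -41 mm. 0 m = up, 8 mm proud of the bed, as at the start with the carrier on it; 0.008 m = flush with the bed. It pushes up with 5 N when up, 8 N when flush, and springs up once the carrier's tail has gone past its front edge (x -41 mm)
- carrier: Sample carrier, loose plain aluminium plate 110 long (local x -55 tail to +55 nose), 78 wide, 10 mm thick, 0.16 kg, slides easily. Origin: centre of its underside; +x along the reader's +x. Lies between the rails on the lift plate, 8 mm over the bed. Tail, x -55 to -19: flat grooved thumb area. Ahead of it a thumb ridge to push against: x -19 to -13, y +-22 mm, 5.5 mm higher than the plate.
- sample: The sample disc, a flat grey mortar disc 33 mm across set into the carrier near the nose, its centre at carrier x = +32 mm, its face 1 mm over the plate. Not to be touched
- home (a point): where the carrier's origin lies when fully home: underside on the bed, nose 1 mm short of the stop, which is at reader x +73 mm in the head (reader x +17, y 0, z 24 mm)
- key (a joint): start key: 0 m = up, grows as it is pressed, 0.005 m = fully down; springs back; about 4 N fully down
- key_top (a point): centre of the top of the start key, a round grey button 18 mm across in a black housing on the strip to the right of the right-hand rail (reader x -35, y -69 mm); it moves straight down
- spare_carrier: a second carrier of the same shape without a sample disc, lying on the bench on the robot's right; bystander
- drum: plain brown-grey steel drum, 49 mm across, 37 high, standing left of the reader; bystander
- weight: white metal calibration weight, 30 mm across, 42 high, left of the reader; bystander
- mortar_cube: grey mortar cube, 51 mm; bystander
- dust_brush: flat brush with wooden handle, 200 mm long; bystander
- jar: white sample jar with screw cap, 88 mm across, 94 high; bystander

How it is judged:
By the outcome, as a careful person would: the job done as asked, in the order asked, and still so for the second after the job is handed in, with the robot touching nothing.
It also fails if it takes over 38 s, if anything falls off the work surface, if the arm or the gripper's body presses on something with over 40 N, if the wrist force passes 120 N, or if a joint passes its speed limit or range.

ROBOT

A 6-joint arm with a two-finger parallel gripper is mounted at the origin on a cart in front of the work surface, level with it; the furniture and walls round the work are solid. World frame = base frame: x ahead of the robot, y to its left, z up, the work surface at z = 0. Lengths are in mm, angles in rad, forces in N, time in s.
With the tool pointing down it reaches from about 350 to 975 mm from the base axis. Payload 4.9 kg.
Tool frame: the origin (TCP) lies midway between the tips of the shut fingers; the grasp point (between the pads) lies 19 mm behind it; z points along the fingers, y is the line along which they close (so a half turn about z gives the same grasp; the last joint's range is limited). The gripper opens to 85 mm and grips with 20 to 120 N. Pads are 22 mm wide; open, the fingers measure 114 mm over their backs; the gripper's body (76 mm by 85 mm) begins 54 mm behind the grasp point. The pads swing forward as they close: fully open they stand 13 mm farther back than shut.
Start: joints at [-1.362, 0.053, 1.613, -0, 1.476, -0.119], TCP at [201.22, -591.703, 231.304] pointing down, gripper open.
Joint ranges: [-3.01, 3.01], [-1.01, 2.22], [0.06, 2.58], [-1.02, 4.17], [0.09, 2.62], [-3.14, 3.14]. Speed limits (rad/s): [2.57, 2.57, 3.14, 3.14, 3.14, 3.14].

INTERFACE

Orientations are given as a unit quaternion [w, x, y, z].
In Python, from plant import sensors, imaging, workorder gives the robot as it stands.
- The arm moves only by the tool apply_moves, never from a script. Its argument "targets" is a list of rows, each a list of 5 numbers: the closure, from -1 (fully open) to 1 (shut), then the shift along the tool's x, y, z in mm, then the turn about the tool's z in rad. A call has 1 to 5 rows; each row shifts and turns the commanded pose from where the row before left it, along the tool's axes as they then stand; what a row does not reach is not made up. A row lasts 1/8 s, in which the tool goes at most 62.5 mm and 10.7 degrees, less where a joint would pass 70% of its speed; a pose out of reach is approached as far as the arm can. A call with a gripper value outside its range is refused whole. The fingers move at their own pace and stop on an object; the grip force is fixed at half the most. Time passes only in rows, so rows that do not move let the fingers close. It gives the time, the measured TCP pose, the force, the opening and the grip force at its end, in the units of the state.
- sensors.get_obs(): the state, without advancing time (a new reading comes with each control period).
- imaging.read_camera(name): name is "scene" or "top"; returns a dict with "frame" (400x640x3 uint8, blue, green, red), "depth" (400x640 float32, mm along the optical axis (not along the pixel's ray), 0 where there is no reading), "fx", "fy", "cx", "cy" (pixels), "rvec" (rotation vector, rad) and "tvec" (3), from world to camera coordinates, as OpenCV has them. Camera axes: x right, y down, z forward; pixel columns grow to the right and rows downward; lengths in mm; the calibration is good to about 2 mm. A picture is of the moment at which its call begins.
- workorder.sign_off(): hands the job in; it is judged then, once.
The state is a dict: "time": time; "qpos": joint angles; "joint_vel": joint speeds; "effort": joint torques, N m; "ee_pos": TCP position; "ee_rot": TCP orientation; "ft_force": force on the tool from outside, world axes, zero at the start; "ft_torque": the same for the moment, N m; "finger_gap": finger opening in mm; "grasp_force": force on a finger pad.
Only numpy, scipy, OpenCV 4.12 (cv2) and the standard library are available. Lean on these libraries where they do the work, as an engineer would, in place of code of your own. Each camera call takes 0.05 s, during which the arm holds its last target. There are 200 camera calls.

## Working session

There is one attempt and no reset: what is moved stays moved. The work goes in short steps, Python scripts to look and compute and a tool call to move; the robot and the scene stay as the last step left them, time stands still between calls to the robot, and variables do not carry over. Pictures are saved under pics/ and viewed, at most 10 in all, crops included, and the job is handed in when it is done.

Besides the shell and the picture viewer there is one more tool, called after ">>>" by a JSON object that holds its "api" and its "payload", one argument or row to a line. apply_moves: Moves the arm, as the interface text tells. Its arguments: {"type":"object","properties":{"targets":{"type":"array"}},"required":["targets"]}

```bash
mkdir -p pics
cat > h.py <<'E'
import cv2,numpy as np
from plant import sensors,imaging,workorder
def cam(n):
    d=imaging.read_camera(n); R=cv2.Rodrigues(np.array(d["rvec"],float))[0]; t=np.array(d["tvec"],float).ravel()
    return d,R,t
def ray(c,u,v,z):
    d,R,t=c; r=R.T@np.array([(u-d["cx"])/d["fx"],(v-d["cy"])/d["fy"],1]); o=-R.T@t
    return o+r*(z-o[2])/r[2]
def proj(c,p):
    d,R,t=c; q=R@np.array(p,float)+t; return q[0]/q[2]*d["fx"]+d["cx"],q[1]/q[2]*d["fy"]+d["cy"]
E
python3 - <<'E'
from h import *
for n in("scene","top"):
    c=cam(n); cv2.imwrite(f"pics/{n}0.png",c[0]["frame"]); print(n,-c[1].T@c[2],c[1][2],c[0]["fx"])
    np.savez(f"{n}0.npz",depth=c[0]["depth"])
print(sensors.get_obs())
E
```

```text
scene [-70.41689799 894.44240819 547.77701403] [ 0.52447459 -0.73828192 -0.42410637] 372.16594532587345
top [ 366.71083118   65.79208046 1324.79503849] [ 0.11858647  0.00473209 -0.99293245] 437.3204328385968
{'time': 0.1, 'qpos': array([-1.36200029e+00,  5.33051340e-02,  1.61415565e+00,  2.05351938e-05,
        1.47603780e+00, -1.18982666e-01]), 'joint_vel': array([-0.00010627, -0.00154891, -0.00306255, -0.00153571, -0.00087433,
       -0.00078644]), 'effort': array([ 1.71995166e-04, -3.94905710e+01, -3.71361351e+01, -1.52842981e-04,
        3.95689261e-03, -1.48895552e-06]), 'ee_pos': array([ 201.10949726, -591.1549714 ,  230.17773979]), 'ee_rot': array([-9.52462746e-04,  9.86599886e-01,  1.63155623e-01, -3.25698008e-05]), 'ft_force': array([-0.91692152, -1.19058196, -0.33787904]), 'ft_torque': array([-0.02207968,  0.03244271, -0.02064579]), 'grasp_force': 0.0, 'finger_gap': 85.77654019774467}
```

View pics/top0.png

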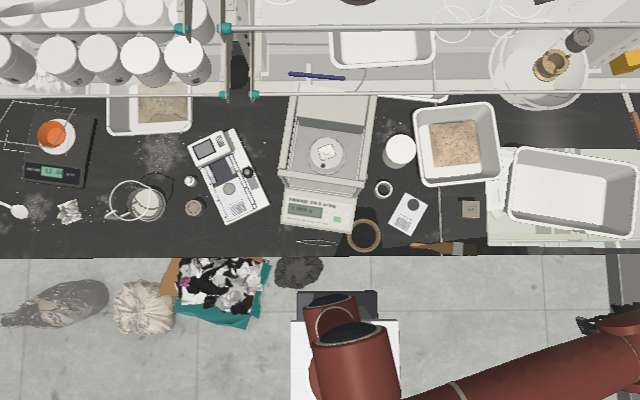

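View pics/scene0.png

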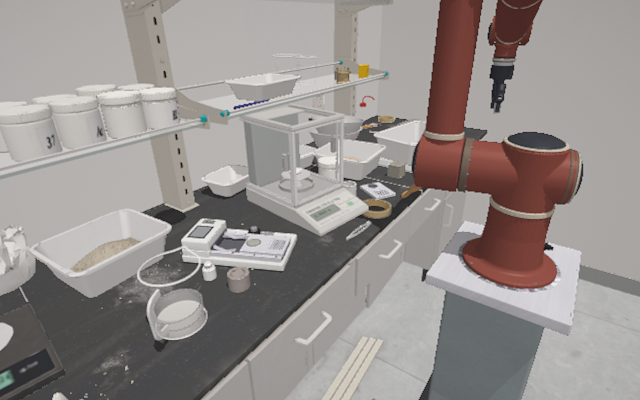

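The top view shows the reader at about (228,175), with its head at the far upper-left end. The scene view shows it at (240,243). I'll crop in closer.

Run:
```python
import cv2,numpy as np
a=cv2.imread("pics/top0.png")[120:230,175:285]; b=cv2.imread("pics/scene0.png")[210:280,175:305]
a=cv2.resize(a,None,fx=5,fy=5,interpolation=cv2.INTER_CUBIC);cv2.imwrite("pics/a.png",a)
b=cv2.resize(b,None,fx=6,fy=6,interpolation=cv2.INTER_CUBIC);cv2.imwrite("pics/b.png",b)
```

```text
(no output)
```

View pics/a.png

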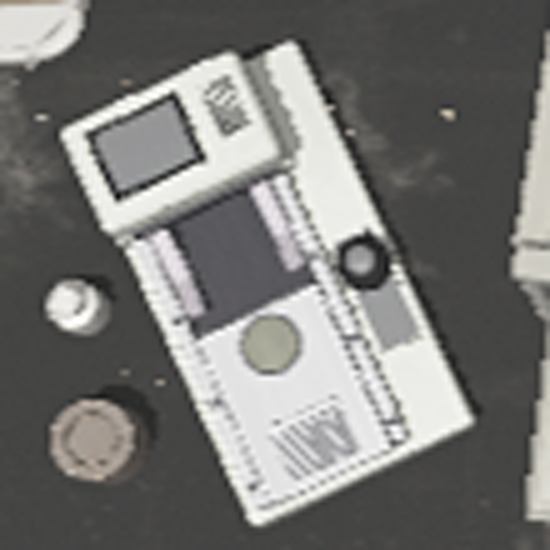

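View pics/b.png

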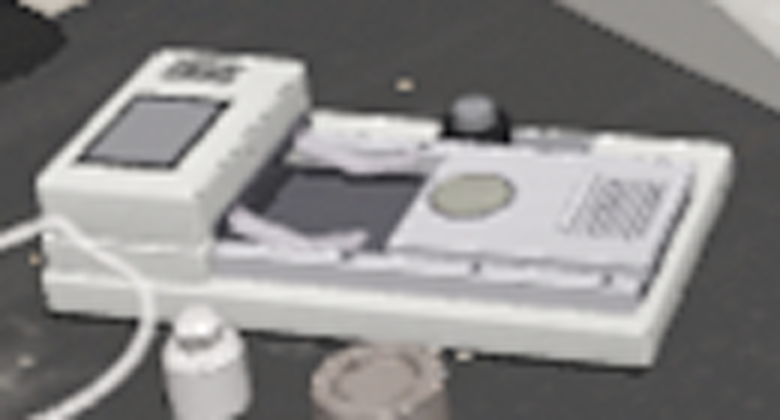

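Run:
```python
from h import *
c=cam("top"); D=c[0]["depth"]
P=[("tl",258,522,22,-150,58),("tr",474,420,22,-150,-88),("fr",295,40,22,112,-88),("h1",108,230,70,36,49),("h2",62,130,70,108,49),("disc",270,344,43,None,0),("key",363,260,38,-35,-69),("nl",193,335,42,None,39),("nr",313,282,42,None,-39)]
A=[];B=[]
def pt(x,y,z): return ray(c,(x+.5)/5-.5+175,(y+.5)/5-.5+120,z)
for n,x,y,z,lx,ly in P:
    p=pt(x,y,z); u,v=int((x)/5+175),int(y/5+120)
    d,R,t=c; dep=D[v,u]; q=R.T@(np.array([(u-d["cx"])/d["fx"]*dep,(v-d["cy"])/d["fy"]*dep,dep])-t)
    print(n,p.round(1),"depthpt",q.round(1))
    if lx is not None and n[0]!="h": A.append([lx,ly]);B.append(p[:2])
A=np.array(A,float);B=np.array(B)
a=A-A.mean(0);b=B-B.mean(0)
th=np.arctan2((a[:,0]*b[:,1]-a[:,1]*b[:,0]).sum(),(a*b).sum())
R2=np.array([[np.cos(th),-np.sin(th)],[np.sin(th),np.cos(th)]]);o=B.mean(0)-R2@A.mean(0)
print("th",th,"o",o,"res",(B-(A@R2.T+o)).round(1).tolist())
for n,x,y,z,*_ in P: print(n,(R2.T@(pt(x,y,z)[:2]-o)).round(1))
np.savez("pose.npz",th=th,o=o)
# scene check: bench disc
s=cam("scene"); q=ray(s,(472+.5)/6-.5+175,(195+.5)/6-.5+210,43); print("scene disc",(R2.T@(q[:2]-o)).round(1))
q=ray(s,(477+.5)/6-.5+175,(108+.5)/6-.5+210,40); print("scene key",(R2.T@(q[:2]-o)).round(1))
for l in((-10,5,43),(-77,0,42),(-35,-69,40)):
  w=np.r_[R2@np.array(l[:2])+o,l[2]]; print(l,w.round(1),proj(c,w),proj(s,w))
```

```text
tl [436.2 349.2  22. ] depthpt [436.  349.3  24.5]
tr [496.2 220.8  22. ] depthpt [494.8 221.7  24.3]
fr [730.7 331.9  22. ] depthpt [734.6 334.4   3.4]
h1 [604.5 429.5  70. ] depthpt [617.5 451.9  -5.4]
h2 [664.3 458.1  70. ] depthpt [6.796e+02 4.799e+02 3.000e-01]
disc [540.3 339.5  43. ] depthpt [541.4 338.2  43.5]
key [591.1 285.8  38. ] depthpt [588.1 284.6  48.8]
nl [546.2 385.5  42. ] depthpt [545.2 386.5  40.1]
nr [577.4 314.7  42. ] depthpt [579.8 318.1  27.7]
th 0.44526824778736923 o [593.74274209 363.1417452 ] res [[2.8, -1.6], [-0.0, 1.7], [-2.0, -0.1], [-0.7, 0.0]]
tl [-148.2   55.3]
tr [-149.3  -86.5]
fr [110.2 -87.2]
h1 [38.3 55.2]
h2 [104.6  55.3]
disc [-58.4   1.6]
key [-35.7 -68.7]
nl [-33.3  40.6]
nr [-35.6 -36.7]
scene disc [-60.3   4.3]
scene key [-36.3 -71.1]
(-10, 5, 43) [582.6 363.3  43. ] (np.float64(220.81645277034028), np.float64(174.36604185524075)) (np.float64(234.2819491651153), np.float64(240.65928776759353))
(-77, 0, 42) [524.3 330.   42. ] (np.float64(231.77734659530446), np.float64(193.7970044187407)) (np.float64(260.17032875668525), np.float64(242.05182005426886))
(-35, -69, 40) [591.9 285.8  40. ] (np.float64(247.09810211209657), np.float64(171.24015390240788)) (np.float64(253.37385577251496), np.float64(227.93681278974498))
```

Run:
```python
from h import *
c=cam("top"); d,R,t=c; D=d["depth"]
v,u=np.mgrid[:400,:640]; q=np.stack([(u-d["cx"])/d["fx"]*D,(v-d["cy"])/d["fy"]*D,D],-1)-t
W=(q.reshape(-1,3)@R)[(D>0).ravel()]
for x0 in range(300,800,50):
    print(x0,[ (lambda m:int(W[m,2].max()) if m.any() else None)((abs(W[:,0]-x0-25)<25)&(abs(W[:,1]-y-40)<40)) for y in range(-560,560,80)])
print(list(range(-560,560,80)))
m=(u>=246)&(u<250)&(v>=169)&(v<=175); Q=q@R
print(Q[169:176,244:252,2].round(0))
th=.445;o=np.array([593.5,363.]);R2=np.array([[np.cos(th),-np.sin(th)],[np.sin(th),np.cos(th)]])
m=(Q[...,2]>45)&(Q[...,2]<53)&(np.hypot(Q[...,0]-590,Q[...,1]-285)<14); print("key",Q[m].mean(0),m.sum())
s=ray(c,(363.5)/5-.5+175,(260.5)/5-.5+120,49);print(s, R2.T@(s[:2]-o), R2@[-122,0]+o,R2@[-35,-69]+o)
```

```text
300 [7, 7, 19, 19, 7, 9, 8, 6, 9, 10, 7, 8, 8, 7]
350 [16, 15, 22, 21, 18, 28, 28, 15, 15, 10, 11, 9, 9, 9]
400 [113, 114, 56, 9, 22, 29, 53, 53, 49, 47, 20, 47, 9, 9]
450 [69, 114, 59, 17, 19, 16, 70, 68, 65, 59, 53, 50, 44, 142]
500 [59, 117, 95, 93, 92, 49, 308, 308, 307, 307, 53, 51, 44, 145]
550 [111, 117, 93, 87, 91, 49, 307, 308, 308, 307, 52, 50, 47, 10]
600 [116, 116, 42, 34, 104, 104, 307, 130, 309, 82, 42, 78, 80, 10]
650 [16, 95, 51, 47, 101, 100, 308, 302, 308, 9, 31, 78, 78, 92]
700 [335, 648, 648, 649, 648, 648, 649, 648, 648, 656, 655, 647, 647, 647]
750 [381, 633, 633, 634, 634, 634, 649, 649, 649, 657, 657, 633, 659, 671]
[-560, -480, -400, -320, -240, -160, -80, 0, 80, 160, 240, 320, 400, 480]
[[  38.   34.   48.   52.   50.   40.   41.   37.]
 [  38.   46.   42.   41.   46.   44.   37.   41.]
 [  38.   49.   47.   48. 1325.   53.   34.   42.]
 [  35.   44.   45.   48.   41.   47.   42.   40.]
 [  38.   51.   47.   46.   45.   46.   36.   36.]
 [  39.   40.   43.   45.   43.   35.   40.   37.]
 [  35.   36.   41.   37.   39.   36.   41.   40.]]
key [590.33463644 284.9108027   47.87254917] 17
[589.21449201 283.93875624  49.        ] [-37.90068062 -69.51679115] [483.38149882 310.4841386 ] [591.61022045 285.65383828]
```

Run:
```python
from h import *
c=cam("top"); d,R,t=c; D=d["depth"]
v,u=np.mgrid[:400,:640]; q=np.stack([(u-d["cx"])/d["fx"]*D,(v-d["cy"])/d["fy"]*D,D],-1)-t
Q=q@R
for lo,hi in((120,200),(200,280),(280,330)):
  m=(Q[...,2]>lo)&(Q[...,2]<hi)&(abs(Q[...,1]-80)<160)&(Q[...,0]>350)&(Q[...,0]<690); P=Q[m]
  print(lo,len(P),P.min(0),P.max(0))
  for x in range(480,690,30):
    k=P[abs(P[:,0]-x-15)<15]
    if len(k): print(x,k[:,1].min().round(),np.percentile(k[:,1],99).round(),k[:,1].max().round())
```

```text
120 239 [506.76854962 -34.13997258 120.14862465] [668.02351467 167.09000893 196.49907426]
480 -34.0 -26.0 -26.0
510 -27.0 167.0 167.0
540 157.0 161.0 161.0
570 37.0 153.0 155.0
600 23.0 72.0 82.0
630 9.0 73.0 76.0
660 51.0 65.0 65.0
200 48 [506.75907594 -51.69936108 203.41729222] [571.02205059 176.2469002  277.2591904 ]
480 -34.0 -26.0 -26.0
510 -51.0 167.0 167.0
540 -52.0 175.0 176.0
570 176.0 176.0 176.0
280 2242 [504.27625091 -63.77482463 288.75981042] [689.98608828 168.1826895  309.75389308]
480 -36.0 3.0 4.0
510 -41.0 161.0 168.0
540 -47.0 167.0 168.0
570 -50.0 163.0 164.0
600 -56.0 158.0 159.0
630 -60.0 154.0 154.0
660 -64.0 146.0 149.0
```

>>> {"api": "apply_moves", "payload": {
  "targets": [
    [1, 0, 0, 0, -0.117],
    [1, 41, -35, 0, 0],
    [1, 41, -35, 0, 0],
    [1, 41, -35, 0, 0],
    [1, 41, -35, 0, 0]
  ]
}}

```text
time: 0.92
ee_pos: [289.5, -393.2, 231.3]
ee_rot: [0.0, 0.975, 0.22, 0.0]
ft_force: [1.3, -0.7, 1.8]
finger_gap: 0.7
grasp_force: 0.0
```

>>> {"api": "apply_moves", "payload": {
  "targets": [
    [1, 41, -35, 0, 0],
    [1, 41, -35, 0, 0],
    [1, 41, -35, 0, 0],
    [1, 41, -34, 0, 0],
    [1, 41, -34, 0, 0]
  ]
}}

```text
time: 1.55
ee_pos: [400.1, -148.8, 231.5]
ee_rot: [0.0, 0.975, 0.22, 0.0]
ft_force: [0.1, 0.1, -0.8]
finger_gap: 0.4
grasp_force: 0.0
```

>>> {"api": "apply_moves", "payload": {
  "targets": [
    [1, 20.5, -52, 0, 0],
    [1, 20.5, -52, 0, 0],
    [1, 20.5, -52, 0, 0],
    [1, 20.5, -52, 0, 0],
    [1, 20.5, -52, 0, 0]
  ]
}}

```text
time: 2.17
ee_pos: [379.9, 130.2, 231.6]
ee_rot: [0.0, 0.975, 0.221, 0.001]
ft_force: [0.6, -1.3, 0.2]
finger_gap: 0.1
grasp_force: 0.0
```

>>> {"api": "apply_moves", "payload": {
  "targets": [
    [1, 42.5, -29.5, 0, 0],
    [1, 42.5, -29.5, 0, 0],
    [1, 42.5, -29.5, 0, 0],
    [1, 42.5, -29.5, 40, 0],
    [1, 0, 0, 62, 0]
  ]
}}

```text
time: 2.8
ee_pos: [484.9, 309.5, 132.8]
ee_rot: [-0.001, 0.975, 0.222, 0.004]
ft_force: [0.5, -0.3, -0.9]
finger_gap: 0.2
grasp_force: 0.0
```

>>> {"api": "apply_moves", "payload": {
  "targets": [
    [1, 0, 0, 50, 0],
    [1, 0, 0, 15, 0],
    [1, 0, 0, 0, 0]
  ]
}}

```text
time: 3.18
ee_pos: [481.8, 306.0, 66.1]
ee_rot: [0.0, 0.975, 0.22, -0.0]
ft_force: [0.7, -0.2, 0.9]
finger_gap: -0.0
grasp_force: 0.0
```

Run:
```python
from h import *
s=cam("scene"); o=sensors.get_obs(); print(o["ee_pos"],o["ft_force"],proj(s,o["ee_pos"]))
b=s[0]["frame"][170:280,185:325]; cv2.imwrite("pics/c.png",cv2.resize(b,None,fx=5,fy=5,interpolation=cv2.INTER_CUBIC))
```

```text
[483.01319024 306.49437332  67.88018267] [0.20459439 0.53654429 0.43615626] (np.float64(277.9849994482423), np.float64(233.9917902320217))
```

View pics/c.png

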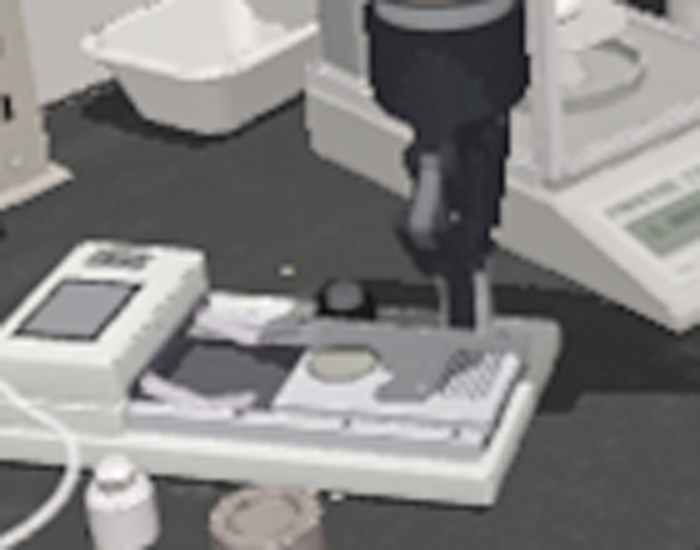

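Fingertip is at crop (463,325), above the grooved tail, a little right of the centreline. I'll shift it left and lower it.

>>> {"api": "apply_moves", "payload": {
  "targets": [
    [1, 0, -4, 14, 0],
    [1, 0, 0, 8, 0],
    [1, 0, 0, 3, 0],
    [1, 0, 0, 3, 0],
    [1, 0, 0, 2, 0]
  ]
}}

```text
time: 3.85
ee_pos: [480.6, 310.0, 36.8]
ee_rot: [-0.0, 0.975, 0.221, 0.001]
ft_force: [-1.6, -0.1, 4.6]
finger_gap: -0.0
grasp_force: 2.3
```

>>> {"api": "apply_moves", "payload": {
  "targets": [
    [1, 0, 0, 2, 0],
    [1, 0, 0, 2, 0],
    [1, 0, 0, 1, 0],
    [1, 0, 0, 0, 0]
  ]
}}

```text
time: 4.35
ee_pos: [482.2, 310.7, 34.0]
ee_rot: [-0.0, 0.975, 0.221, 0.002]
ft_force: [-2.3, -1.0, 12.7]
finger_gap: -0.1
grasp_force: 6.5
```

>>> {"api": "apply_moves", "payload": {
  "targets": [
    [1, 0, 0, 1.5, 0],
    [1, 0, 0, 1.5, 0],
    [1, 3, 0, 0, 0],
    [1, 3, 0, 0, 0],
    [1, 3, 0, 0, 0]
  ]
}}

```text
time: 4.97
ee_pos: [492.3, 315.5, 33.9]
ee_rot: [-0.001, 0.975, 0.221, 0.004]
ft_force: [-3.4, -1.6, 23.2]
finger_gap: 0.1
grasp_force: 11.4
```

>>> {"api": "apply_moves", "payload": {
  "targets": [
    [1, 4, 0, 0, 0],
    [1, 4, 0, 0, 0],
    [1, 4, 0, 0, 0],
    [1, 4, 0, 0, 0],
    [1, 4, 0, 0, 0]
  ]
}}

```text
time: 5.6
ee_pos: [509.6, 323.8, 34.0]
ee_rot: [-0.001, 0.975, 0.221, 0.003]
ft_force: [-6.0, -2.8, 24.6]
finger_gap: -0.1
grasp_force: 12.5
```

Run:
```python
from h import *
s=cam("scene"); o=sensors.get_obs(); print(o["ee_pos"],o["ft_force"],o["ft_torque"])
b=s[0]["frame"][210:280,175:305]; cv2.imwrite("pics/d.png",cv2.resize(b,None,fx=6,fy=6,interpolation=cv2.INTER_CUBIC))
```

```text
[510.01101787 323.94935908  33.94343718] [-5.05438095 -1.93753409 22.9056897 ] [-0.43681513  0.90145368 -0.00633986]
```

View pics/d.png

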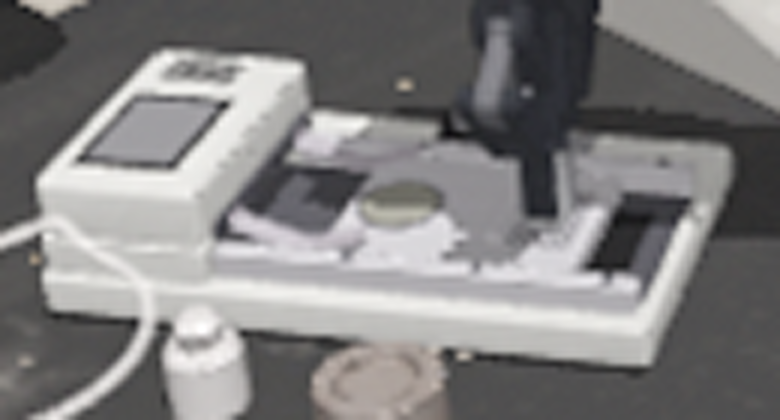

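The carrier lies flat, its nose is passing under the toes, and the disc is now at crop (402,203). I'll keep going.

>>> {"api": "apply_moves", "payload": {
  "targets": [
    [1, 4, 0, 0, 0],
    [1, 4, 0, 0, 0],
    [1, 4, 0, 0, 0],
    [1, 4, 0, 0, 0],
    [1, 4, 0, 0, 0]
  ]
}}

```text
time: 6.28
ee_pos: [527.4, 332.3, 34.0]
ee_rot: [-0.001, 0.975, 0.221, 0.003]
ft_force: [-6.3, -2.1, 24.4]
finger_gap: 0.3
grasp_force: 14.3
```

>>> {"api": "apply_moves", "payload": {
  "targets": [
    [1, 4, 0, 0, 0],
    [1, 4, 0, 0, 0],
    [1, 4, 0, 0, 0],
    [1, 4, 0, 0, 0],
    [1, 4, 0, 0, 0]
  ]
}}

```text
time: 6.9
ee_pos: [545.4, 340.9, 34.0]
ee_rot: [-0.001, 0.975, 0.221, 0.003]
ft_force: [-6.2, -2.5, 23.3]
finger_gap: 0.1
grasp_force: 13.9
```

>>> {"api": "apply_moves", "payload": {
  "targets": [
    [1, 4, 0, 0, 0],
    [1, 4, 0, 0, 0],
    [1, 4, 0, 0, 0],
    [1, 4, 0, 0, 0],
    [1, 4, 0, 0, 0]
  ]
}}

```text
time: 7.52
ee_pos: [563.3, 349.4, 33.9]
ee_rot: [-0.001, 0.975, 0.221, 0.003]
ft_force: [-6.1, -2.9, 21.9]
finger_gap: 0.4
grasp_force: 13.6
```

>>> {"api": "apply_moves", "payload": {
  "targets": [
    [1, 3, 0, 0, 0],
    [1, 3, 0, 0, 0],
    [1, 2, 0, 0, 0],
    [1, 2, 0, 0, 0]
  ]
}}

```text
time: 8.02
ee_pos: [572.3, 353.7, 34.0]
ee_rot: [-0.001, 0.975, 0.221, 0.003]
ft_force: [-5.6, -3.2, 21.8]
finger_gap: 0.0
grasp_force: 13.4
```

Run:
```python
from h import *
s=cam("scene"); o=sensors.get_obs(); print(o["ee_pos"],o["ft_force"],o["ft_torque"])
b=s[0]["frame"][210:280,175:305]; cv2.imwrite("pics/e.png",cv2.resize(b,None,fx=6,fy=6,interpolation=cv2.INTER_CUBIC))
```

```text
[572.5003265  353.78398915  33.97905351] [-5.68546094 -1.61867697 21.38967335] [-0.42207511  0.91805233 -0.00093733]
```

View pics/e.png

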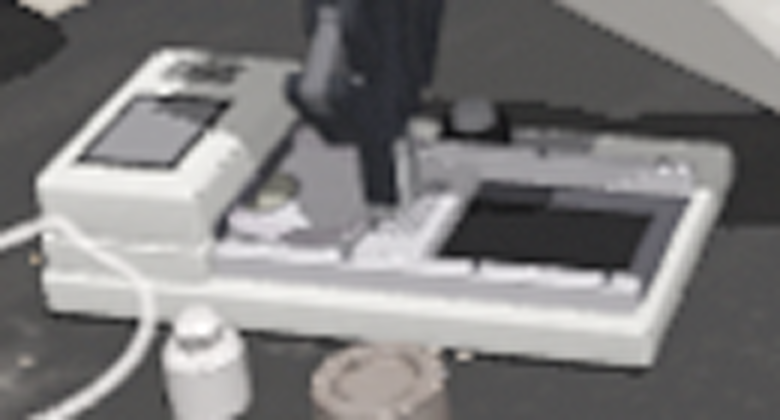

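The disc is nearly under the head and the tail edge is at crop (440,250). I'll creep to the stop and watch for the force to rise.

>>> {"api": "apply_moves", "payload": {
  "targets": [
    [1, 2, 0, 0, 0],
    [1, 2, 0, 0, 0],
    [1, 2, 0, 0, 0]
  ]
}}

```text
time: 8.45
ee_pos: [577.6, 356.2, 34.0]
ee_rot: [-0.001, 0.975, 0.221, 0.003]
ft_force: [-6.0, -2.8, 21.2]
finger_gap: 0.2
grasp_force: 13.3
```

>>> {"api": "apply_moves", "payload": {
  "targets": [
    [1, 1.5, 0, 0, 0],
    [1, 1.5, 0, 0, 0]
  ]
}}

```text
time: 8.7
ee_pos: [580.3, 357.5, 34.0]
ee_rot: [-0.001, 0.975, 0.221, 0.003]
ft_force: [-7.0, -2.9, 21.4]
finger_gap: 0.0
grasp_force: 13.3
```

>>> {"api": "apply_moves", "payload": {
  "targets": [
    [1, 1.5, 0, 0, 0],
    [1, 1.5, 0, 0, 0]
  ]
}}

```text
time: 8.95
ee_pos: [581.7, 358.2, 34.0]
ee_rot: [-0.0, 0.975, 0.221, 0.001]
ft_force: [-12.7, -6.7, 27.5]
finger_gap: -0.1
grasp_force: 16.3
```

>>> {"api": "apply_moves", "payload": {
  "targets": [
    [1, 1, 0, 0, 0],
    [1, 0, 0, 0, 0]
  ]
}}

```text
time: 9.2
ee_pos: [581.7, 358.2, 34.0]
ee_rot: [0.0, 0.975, 0.221, -0.0]
ft_force: [-13.3, -6.3, 28.2]
finger_gap: -0.4
grasp_force: 16.5
```

>>> {"api": "apply_moves", "payload": {
  "targets": [
    [1, 0, 0, -3, 0],
    [1, 0, 0, -3, 0],
    [1, -1, 0, -10, 0],
    [1, -20, 0, -20, 0],
    [1, -20, 0, -40, 0]
  ]
}}

```text
time: 9.82
ee_pos: [542.2, 339.2, 102.0]
ee_rot: [0.001, 0.975, 0.22, -0.003]
ft_force: [0.8, -0.0, -0.0]
finger_gap: -0.4
grasp_force: 0.0
```

Run:
```python
from h import *
s=cam("scene"); o=sensors.get_obs(); print(o["ee_pos"],o["ft_force"])
b=s[0]["frame"][210:280,175:305]; b=cv2.resize(b,None,fx=6,fy=6,interpolation=cv2.INTER_CUBIC)
c=cam("top");D=c[0]["depth"]
d,R,t=c; v,u=np.mgrid[:400,:640]; Q=(np.stack([(u-d["cx"])/d["fx"]*D,(v-d["cy"])/d["fy"]*D,D],-1)-t)@R
L=(Q[...,:2]-[593.5,363])@np.array([[.9026,-.4305],[.4305,.9026]])
for x in range(-125,-10,8):
  m=(abs(L[...,0]-x)<4)&(abs(L[...,1])<28)&(Q[...,2]<60); print(x,m.sum(),np.median(Q[m][:,2]).round(1) if m.any() else None)
cv2.imwrite("pics/f.png",b)
```

```text
[544.08909434 340.4441334  109.71158126] [2.91078154 2.62230785 4.00403247]
-125 15 31.3
-117 17 32.8
-109 14 30.7
-101 14 32.0
-93 16 32.7
-85 12 32.2
-77 15 30.2
-69 14 30.4
-61 13 29.5
-53 14 29.0
-45 13 28.9
-37 12 28.6
-29 0 None
-21 0 None
-13 0 None
```

View pics/f.png

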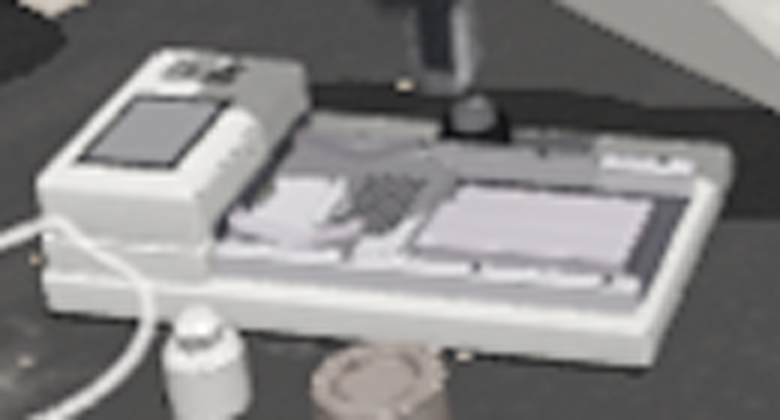

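The lift plate is up again at crop (540,225) and the carrier tail is ahead of it, so the carrier is home. Next is the key.

>>> {"api": "apply_moves", "payload": {
  "targets": [
    [1, 9, 35, 0, 0],
    [1, 9, 35, 0, 0],
    [1, 0, 0, 30, 0],
    [1, 0, 0, 20, 0],
    [1, 0, 0, 0, 0]
  ]
}}

```text
time: 10.55
ee_pos: [588.2, 284.3, 50.7]
ee_rot: [0.0, 0.975, 0.221, -0.003]
ft_force: [1.1, 0.3, -0.4]
finger_gap: -0.2
grasp_force: 0.0
```

Run:
```python
from h import *
s=cam("scene"); o=sensors.get_obs(); p=o["ee_pos"]; print(p,o["ft_force"],proj(s,p))
b=s[0]["frame"][170:270,185:325]; cv2.imwrite("pics/g.png",cv2.resize(b,None,fx=5,fy=5,interpolation=cv2.INTER_CUBIC))
```

```text
[589.43277044 284.82119673  52.53651616] [-0.22876061 -0.00271758 -0.30587575] (np.float64(253.86680211959992), np.float64(224.0145683282859))
```

View pics/g.png

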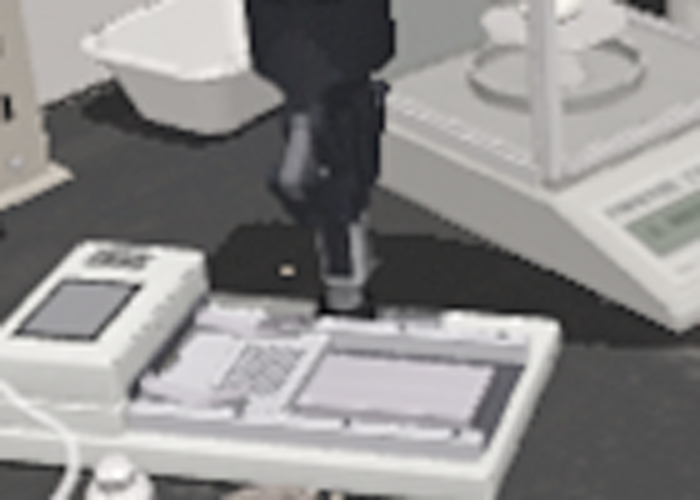

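The fingertip is directly over the key at crop (345,290). Pressing now.

>>> {"api": "apply_moves", "payload": {
  "targets": [
    [1, 1, 0, 2, 0],
    [1, 0, 0, 2, 0],
    [1, 0, 0, 1, 0],
    [1, 0, 0, 1, 0]
  ]
}}

```text
time: 11.1
ee_pos: [591.6, 285.3, 48.3]
ee_rot: [-0.0, 0.975, 0.221, 0.0]
ft_force: [0.7, -0.5, 0.6]
finger_gap: 0.1
grasp_force: 0.0
```

>>> {"api": "apply_moves", "payload": {
  "targets": [
    [1, 0, 0, 1, 0],
    [1, 0, 0, 1, 0],
    [1, 0, 0, 1, 0]
  ]
}}

```text
time: 11.48
ee_pos: [591.5, 285.2, 45.0]
ee_rot: [-0.0, 0.975, 0.221, 0.0]
ft_force: [-0.5, 0.2, 0.2]
finger_gap: -0.1
grasp_force: 0.5
```

>>> {"api": "apply_moves", "payload": {
  "targets": [
    [1, 0, 0, 1, 0],
    [1, 0, 0, 1, 0],
    [1, 0, 0, 1, 0]
  ]
}}

```text
time: 11.85
ee_pos: [591.5, 285.2, 42.3]
ee_rot: [0.0, 0.975, 0.221, -0.0]
ft_force: [-1.0, -0.2, 2.3]
finger_gap: 0.1
grasp_force: 1.3
```

>>> {"api": "apply_moves", "payload": {
  "targets": [
    [1, 0, 0, 1, 0],
    [1, 0, 0, 1, 0],
    [1, 0, 0, 1, 0]
  ]
}}

```text
time: 12.22
ee_pos: [591.6, 285.3, 39.9]
ee_rot: [0.0, 0.975, 0.221, -0.0]
ft_force: [-4.9, -1.9, 10.4]
finger_gap: 0.0
grasp_force: 5.0
```

>>> {"api": "apply_moves", "payload": {
  "targets": [
    [1, 0, 0, 1, 0],
    [1, 0, 0, 0.5, 0],
    [1, 0, 0, 0, 0]
  ]
}}

```text
time: 12.6
ee_pos: [591.6, 285.2, 39.9]
ee_rot: [0.0, 0.975, 0.221, -0.0]
ft_force: [-7.0, -3.4, 13.5]
finger_gap: -0.2
grasp_force: 6.7
```

>>> {"api": "apply_moves", "payload": {
  "targets": [
    [1, 0, 0, -5, 0],
    [1, 0, 0, -10, 0],
    [1, 0, 0, -40, 0],
    [1, 0, 0, -50, 0],
    [1, 0, 0, 0, 0]
  ]
}}

```text
time: 13.22
ee_pos: [594.9, 286.5, 149.0]
ee_rot: [-0.001, 0.975, 0.221, 0.006]
ft_force: [0.3, 1.1, 0.4]
finger_gap: 0.3
grasp_force: 0.0
```

Run:
```python
from h import *
s=cam("scene"); o=sensors.get_obs(); print(o["time"],o["ee_pos"],o["ft_force"])
b=s[0]["frame"][210:280,175:305]; cv2.imwrite("pics/i.png",cv2.resize(b,None,fx=6,fy=6,interpolation=cv2.INTER_CUBIC))
```

```text
13.275 [593.24011333 285.90272926 145.69468087] [-0.32320138  1.18353819 -0.55384165]
```

View pics/i.png

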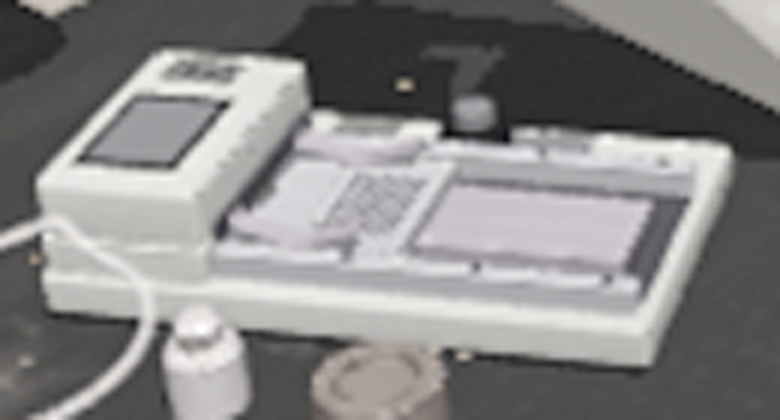

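The carrier is home, the lift plate is up at (540,225) and the key is back up at (475,110). Nothing is touching the robot, so I'll hand in.

```bash
python3 -c "
from plant import workorder
print(workorder.sign_off())"
```

```text
the job is handed in; nothing more can be done
None
```

The carrier is home against the stop with the lift plate up behind it, the start key was then pressed fully down and released, and the job was handed in at about 13 s (no verdict was returned).

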